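# Park the analyser's clamp nuts and lock the deck

### The arm

A 6-joint arm with a two-finger parallel gripper is mounted at the origin on the work surface. World frame = base frame: x ahead of the robot, y to its left, z up, the work surface at z = 0. Lengths are in mm, angles in rad, forces in N, time in s.
With the tool pointing down it reaches from about 350 to 775 mm from the base axis. Payload 7.3 kg.
Tool frame: the origin (TCP) lies midway between the tips of the shut fingers; the grasp point (between the pads) lies 19 mm behind it; z points along the fingers, y is the line along which they close (so a half turn about z gives the same grasp; the last joint's range is limited). The gripper opens to 92 mm and grips with 3 to 60 N. Pads are 19 mm wide; open, the fingers measure 130 mm over their backs; the gripper's body (75 mm by 190 mm) begins 47 mm behind the grasp point.
Start: joints at [-1.348, 0.342, 1.524, -0, 1.275, -0.146], TCP at [189.284, -489.711, 226.741] pointing down, gripper open.
Joint ranges: [-2.53, 2.53], [-0.77, 2.02], [0.04, 2.7], [-1, 4.14], [0.28, 2.66], [-3.11, 3.11]. Speed limits (rad/s): [2.57, 2.57, 3.14, 3.14, 3.14, 3.14].

### API

Orientations are given as [roll, pitch, yaw] about the fixed x, y, z axes, in that order (R = Rz(yaw) Ry(pitch) Rx(roll)).
In Python, from plant import bot gives the robot as it stands.
- The arm moves only by the tool jog_arm, never from a script. Its arguments are lists of equal length, an entry for each row: "dp": the shift along the tool's x, y, z in m, a list of three; "twist": the turn about the tool's z in degrees. A call has 1 to 10 rows; each row shifts and turns the commanded pose from where the row before left it, along the tool's axes as they then stand; what a row does not reach is not made up. A row lasts 1/8 s, in which the tool goes at most 62.5 mm and 10.7 degrees, less where a joint would pass 70% of its speed; a pose out of reach is approached as far as the arm can. A call is refused whole if a number of a shift passes 0.0625 or a number of a turn 10.7, either way. A call with a gripper value outside its range is refused whole. "jaw" is the finger opening in m, from 0 to 0.0918, set as the call begins (left out, the last holds). The fingers move at their own pace and stop on an object; the grip force is fixed at half the most. Time passes only in rows, so rows that do not move let the fingers close. It gives the time, the measured TCP pose, the force, the opening and the grip force at its end, in the units of the state.
- bot.get_obs(): the state, without advancing time (a new reading comes with each control period).
- bot.capture(name): name is "scene" or "top" or "wrist"; returns the picture (420x560x3 uint8, blue, green, red); there is no depth.
- bot.camera_params(name): a dict with "fx", "fy", "cx", "cy" (pixels), "R" (3x3) and "t" (3): a world point X has camera coordinates R X + t. Camera axes: x right, y down, z forward; pixel columns grow to the right and rows downward; lengths in mm; the calibration is good to about 2 mm. A picture is of the moment at which its call begins: read the wrist's pose just before it. camera_params takes no time and is no camera call; for the wrist camera it gives the pose at the moment of the call.
- bot.close_job(): hands the job in; it is judged then, once.
Trained networks look in the newest picture that a camera, given by its name, has taken for a name from the list of things; names that differ only in an ending like _2 or _b are one class to them, and where a whole thing is asked for, a point or a joint stands for the part that bears it (a point fixed in the world has none). Each returns a list of dicts, best first, with "confidence" (0 to 1); they miss things now and then, are a little off and sometimes report something else, mostly with a low value. They report only what shows in the picture. A call takes as long as a camera call. They do not tell look-alikes from the thing itself.
- bot.find_in(camera, label): "bbox" ([centre column, centre row, width, height] in pixels, round what is visible of it).
- bot.masks_of(camera, label): "pixels" (420x560 bool, what is visible of it) and "bbox" ([centre column, centre row, width, height] in pixels, round what is visible of it).
The state is a dict: "time": time; "joint_positions": joint angles; "dq": joint speeds; "tau": joint torques, N m; "tool_pos": TCP position; "tcp_rot": TCP orientation; "contact_force": force on the tool from outside, world axes, zero at the start; "moment": the same for the moment, N m; "grip_width": finger opening in mm; "finger_force": force on a finger pad.
Only numpy, scipy, OpenCV 4.12 (cv2) and the standard library are available. Lean on these libraries where they do the work, as an engineer would, in place of code of your own. Each camera call takes 0.05 s, during which the arm holds its last target. There are 200 camera calls.

### The job

Stand the red-capped specimen pot, left in one of the deck's pockets, upright and wholly on the blue coaster, and turn the selector the shorter way until its pointer is at the green (load) mark. Then, leaving the selector at green and never lifting the nuts off the deck, nudge every loose brass nut across the deck until it drops flat into a pocket of its own. Only when all are in, turn the selector on, again the shorter way round, to the red (lock) mark; do not disturb the other things on the bench.

Things in the scene. Friction and masses are not known exactly. Their poses are not given: they have to be found in the camera images.
- deck: Fixed white parking deck, 310 mm (its x, away from the robot) by 430 mm (its y) by 20 mm high, lying on the bench; origin at the centre of its underside, x and y along its sides. Its flat top is 20 mm above the bench, with a rim 10 mm higher and 8 mm wide all round. Five round shallow pockets, 70 mm in diameter, 10 mm deep and 82 mm apart, lie in a row along its far side.
- pocket0 (a point): Centre of the mouth of pocket 0, level with the deck's top (pocket 0 at the deck's -y end, 4 at its +y end).
- pocket1 (a point): Centre of the mouth of pocket 1, level with the deck's top (pocket 0 at the deck's -y end, 4 at its +y end).
- pocket2 (a point): Centre of the mouth of pocket 2, level with the deck's top (pocket 0 at the deck's -y end, 4 at its +y end).
- pocket3 (a point): Centre of the mouth of pocket 3, level with the deck's top (pocket 0 at the deck's -y end, 4 at its +y end).
- pocket4 (a point): Centre of the mouth of pocket 4, level with the deck's top (pocket 0 at the deck's -y end, 4 at its +y end).
- nut0_center (a point): Centre (half-way up) of a loose brass hexagonal nut (3 to 5 present), 60 mm across corners, 52 mm across flats, 22 mm thick, 30 mm hole, about 0.18 kg. z is its axis, x points at a flat. Lying on the deck its centre is 31 mm above the bench; in a pocket 21 mm, its top then 12 mm above the deck. It slides on the deck and tips into a pocket once its middle is past the edge.
- nut1_center (a point): Centre (half-way up) of a loose brass hexagonal nut (3 to 5 present), 60 mm across corners, 52 mm across flats, 22 mm thick, 30 mm hole, about 0.18 kg. z is its axis, x points at a flat. Lying on the deck its centre is 31 mm above the bench; in a pocket 21 mm, its top then 12 mm above the deck. It slides on the deck and tips into a pocket once its middle is past the edge.
- nut2_center (a point): Centre (half-way up) of a loose brass hexagonal nut (3 to 5 present), 60 mm across corners, 52 mm across flats, 22 mm thick, 30 mm hole, about 0.18 kg. z is its axis, x points at a flat. Lying on the deck its centre is 31 mm above the bench; in a pocket 21 mm, its top then 12 mm above the deck. It slides on the deck and tips into a pocket once its middle is past the edge.
- nut3_center (a point): Centre (half-way up) of a loose brass hexagonal nut (3 to 5 present), 60 mm across corners, 52 mm across flats, 22 mm thick, 30 mm hole, about 0.18 kg. z is its axis, x points at a flat. Lying on the deck its centre is 31 mm above the bench; in a pocket 21 mm, its top then 12 mm above the deck. It slides on the deck and tips into a pocket once its middle is past the edge.
- nut4_center (a point): Centre (half-way up) of a loose brass hexagonal nut (3 to 5 present), 60 mm across corners, 52 mm across flats, 22 mm thick, 30 mm hole, about 0.18 kg. z is its axis, x points at a flat. Lying on the deck its centre is 31 mm above the bench; in a pocket 21 mm, its top then 12 mm above the deck. It slides on the deck and tips into a pocket once its middle is past the edge.
- pot_center (a point): Centre (half-way up) of a loose round specimen pot with a red cap, 54 mm in diameter at its widest, 75 mm tall, about 0.15 kg; z is its axis. At the start it stands upright on the floor (10 mm above the bench) of one of the pockets.
- coaster_top (a point): Centre of the top of the fixed round blue coaster, 90 mm in diameter, 4 mm thick, on the bench.
- dial (a joint): Angle of the selector in rad; it turns endlessly both ways, no stops or clicks, stays where left (about 0.06 N m of friction), grows anticlockwise seen from above. The marks are to be read from their own positions.
- dial_grip (a point): Point on the selector's vertical turning axis, 48 mm above the bench. The selector is a black disc (124 mm in diameter, top 30 mm above the bench) with a grey grip bar on it, 76 mm long, 16 mm wide, from 30 to 60 mm above the bench. The bar runs along this point's x axis; the pointer is towards this point's -x.
- pointer (a point): Point in line with the selector's yellow pointer line (painted from the grip to the disc's edge, 62 mm out), but 73 mm out from the turning axis, over the ring of the grey base on which the marks lie; it turns with the selector.
- green_mark: Green dot, 20 mm across, on the selector's fixed grey base (164 mm in diameter, 18 mm high), 73 mm from the turning axis: the load setting. It is drawn from start to start on which side it lies.
- red_mark: Red dot, likewise, on the other side: the locked setting. The two marks are about 142 degrees apart across the far side of the base and 218 degrees apart across the home side, where the pointer is at the start.
- dial_far (a point): Point on the selector's base opposite its home side, midway between the marks on the shorter arc between them, 73 mm from the axis.
- reagent: Bystander: amber bottle 64 mm in diameter, 150 mm tall; origin at the centre of its underside.
- rack: Bystander: orange divided tray 90 x 160 x 50 mm; origin at the centre of its underside.
- beaker: Bystander: white cup 72 mm in diameter, 90 mm tall; origin at the centre of its underside.
There are look-alikes about, which are no part of the job. Leave any black or white look-alike of the part that bears nut2_center alone.

How it is judged:
By the outcome, as a careful person would: the job done as asked, in the order asked, and still so for the second after the job is handed in, with the robot touching nothing.
Of nut0, nut1, nut2, nut3, nut4 only 3 to 5 are there at a start; the rules pass over those that are not, and their reading is None.
At some moment in a run one of nut0, nut1, nut2, nut3, nut4 may be knocked a few centimetres aside while the robot is not near it.
It also fails if it takes over 192 s, if anything falls off the work surface, if the arm or the gripper's body presses on something with over 40 N, if the wrist force passes 120 N, or if a joint passes its speed limit or range.

## Working session

There is one attempt and no reset: what is moved stays moved. The work goes in short steps, Python scripts to look and compute and a tool call to move; the robot and the scene stay as the last step left them, time stands still between calls to the robot, and variables do not carry over. Pictures are saved under pics/ and viewed, at most 14 in all, crops included, and the job is handed in when it is done.

Besides the shell and the picture viewer there is one more tool, called after "Call:" in YAML: its name, and indented under it one key for each argument. jog_arm: Moves the arm, as the interface text tells. Its arguments: {"type":"object","properties":{"dp":{"type":"array"},"twist":{"type":"array"},"jaw":{"type":"number"}},"required":["dp","twist"]}

```bash
ls; mkdir -p pics
python3 - <<'E'
from plant import bot
import cv2,numpy as np
o=bot.get_obs();print({k:np.round(v,3) for k,v in o.items()})
for c in("scene","top"):
    cv2.imwrite(f"pics/{c}0.png",bot.capture(c))
    p=bot.camera_params(c);print(c,p['fx'],p['cx'],p['cy'],np.round(-np.array(p['R']).T@p['t']))
E
```

```text
pics
{'time': np.float64(0.0), 'joint_positions': array([-1.348,  0.343,  1.525, -0.   ,  1.275, -0.146]), 'dq': array([ 0.001, -0.001, -0.001, -0.   ,  0.   , -0.001]), 'tau': array([ 2.0000e-03, -4.3124e+01, -2.4422e+01,  7.2000e-02,  5.6000e-02,
       -0.0000e+00]), 'tool_pos': array([ 189.177, -489.273,  226.035]), 'tcp_rot': array([-3.14 , -0.   ,  0.369]), 'contact_force': array([ 0.377,  0.031, -0.437]), 'moment': array([ 0.002, -0.042, -0.039]), 'finger_force': np.float64(0.0), 'grip_width': np.float64(91.939)}
scene 399.21566246098246 276.0490712098983 211.01632374497729 [ 918. -334.  910.]
top 386.90369278577634 284.94394999464 213.6315132322617 [ 349.   23. 1238.]
```

```bash
cat > h.py <<'E'
from plant import bot
import cv2,numpy as np
def ray(cam,u,v,z):
    p=bot.camera_params(cam);R=np.array(p['R']);t=np.array(p['t'])
    d=R.T@np.array([(u-p['cx'])/p['fx'],(v-p['cy'])/p['fy'],1]);c=-R.T@t
    return c+d*(z-c[2])/d[2]
def proj(cam,X):
    p=bot.camera_params(cam);q=np.array(p['R'])@np.array(X,float)+p['t'];return np.array([p['fx']*q[0]/q[2]+p['cx'],p['fy']*q[1]/q[2]+p['cy']])
E
python3 - <<'E'
from h import *
for l,z in(("nut0_center",42),("pot_center",85),("coaster_top",4),("dial",30),("green_mark",18),("red_mark",18),("deck",20),("reagent",0),("rack",0),("beaker",0)):
    for d in bot.find_in("top",l):
        b=d['bbox'];print(l,round(d['confidence'],2),np.round(b),np.round(ray("top",b[0],b[1],z)))
E
```

```text
nut0_center 0.35 [395. 234.  40.  41.] [ 480. -325.   42.]
pot_center 0.78 [279. 185.  14.  23.] [631.  33.  85.]
coaster_top 0.88 [377. 195.  24.  24.] [ 611. -284.    4.]
dial 0.94 [396. 234.  39.  38.] [ 480. -330.   30.]
deck 0.59 [276. 217. 138.  95.] [542.  44.  20.]
reagent 0.9 [148. 255.  35.  23.] [428. 454.   0.]
reagent 0.29 [276. 216. 136.  96.] [549.  44.   0.]
rack 0.33 [274. 216. 136.  97.] [547.  50.   0.]
beaker 0.7 [299. 140.  23.  28.] [803. -35.   0.]
```

View pics/top0.png

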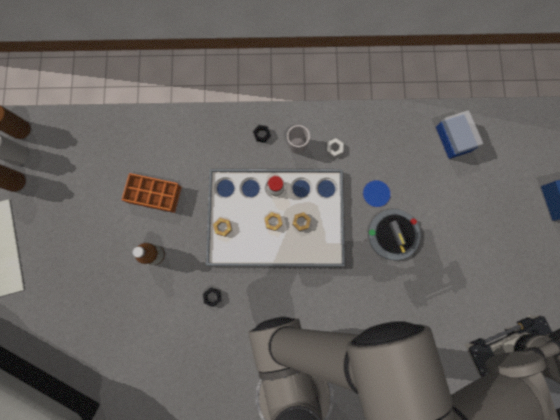

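View pics/scene0.png

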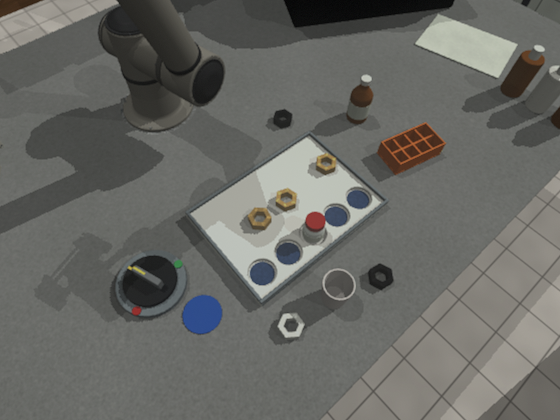

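The top view shows brass nuts at (223,227), (273,222) and (302,222). The look-alikes are black at (262,133) and (212,297), and white at (336,147). The pot is at (276,184) in pocket 2, the coaster at (377,194) and the dial at (396,234), with green at (373,232), red at (414,221) and the pointer at the lower right.

```bash
cat >> h.py <<'E'
def blobs(cam,img,lo,hi,z,amin=8,roi=None):
    h=cv2.cvtColor(img,cv2.COLOR_BGR2HSV);m=cv2.inRange(h,lo,hi)
    n,_,s,c=cv2.connectedComponentsWithStats(m)
    for i in range(1,n):
        if s[i,4]>=amin: 
            P=ray(cam,*c[i],z)
            if roi is None or (roi[0]<P[0]<roi[1] and roi[2]<P[1]<roi[3]): yield c[i],s[i,4],P
E
python3 - <<'E'
from h import *
ims={c:cv2.imread(f"pics/{c}0.png") for c in("top","scene")}
roi=(300,800,-500,300)
for c in ims:
    for n,lo,hi,z,a in(("nut",(10,70,80),(28,255,255),42,25),("pocket",(105,60,20),(130,255,130),10,60),("coaster",(105,150,100),(130,255,255),4,60),("red",(0,130,80),(8,255,255),18,4),("red",(170,130,80),(180,255,255),18,4),("green",(40,100,50),(85,255,255),18,4),("yellow",(25,100,90),(36,255,255),30,4)):
        for p,s,P in blobs(c,ims[c],lo,hi,z,a,roi): print(c,n,np.round(p,1),s,np.round(P,0))
A=cv2.resize(ims["top"][200:270,355:435],None,fx=7,fy=7,interpolation=cv2.INTER_CUBIC)
B=cv2.resize(ims["scene"][245:325,105:195],None,fx=6,fy=6,interpolation=cv2.INTER_CUBIC)
A=cv2.resize(A,(400,400));B=cv2.resize(B,(400,400))
C=cv2.resize(ims["scene"][130:300,185:390],(800,600)) [:,:]
cv2.imwrite("pics/dial0.png",np.hstack([A,B]))
E
```

```text
top nut [273.1 220.9] 176 [526.  54.  42.]
top nut [301.5 221.2] 180 [523. -35.  42.]
top nut [222.1 226.6] 189 [511. 213.  42.]
top nut [401.5 242.8] 66 [ 450. -343.   42.]
top pocket [225.1 187.9] 210 [642. 209.  10.]
top pocket [250.3 188. ] 209 [640. 127.  10.]
top pocket [300.7 188.3] 205 [636. -37.  10.]
top pocket [326.  188.3] 208 [ 635. -119.   10.]
top coaster [376.2 193.2] 500 [ 617. -283.    4.]
top red [275.2 183.3] 160 [652.  46.  18.]
top red [413.1 221.1] 24 [ 521. -392.   18.]
top green [371.9 232.2] 28 [ 488. -258.   18.]
top yellow [401.  238.1] 21 [ 466. -346.   30.]
scene nut [326.  161.7] 208 [515. 216.  42.]
scene nut [285.9 198.4] 254 [531.  54.  42.]
scene nut [259.5 217.5] 269 [530. -34.  42.]
scene nut [135.7 269.2] 48 [ 448. -339.   42.]
scene pocket [357.5 199.1] 297 [643. 212.  10.]
scene pocket [335.5 216.1] 328 [642. 130.  10.]
scene pocket [287.7 253.3] 383 [638. -35.  10.]
scene pocket [261.7 273.2] 430 [ 636. -117.   10.]
scene pocket [200.1 320.4] 91 [ 632. -294.   10.]
scene coaster [201.6 314.1] 1144 [ 620. -283.    4.]
scene red [315.2 220.4] 259 [619.  77.  18.]
scene red [136.  310.4] 61 [ 521. -390.   18.]
scene green [177.6 263.8] 49 [ 488. -256.   18.]
scene yellow [276.8 200. ] 4 [514.  38.  30.]
scene yellow [135.9 269.3] 50 [ 442. -338.   30.]
```

View pics/dial0.png

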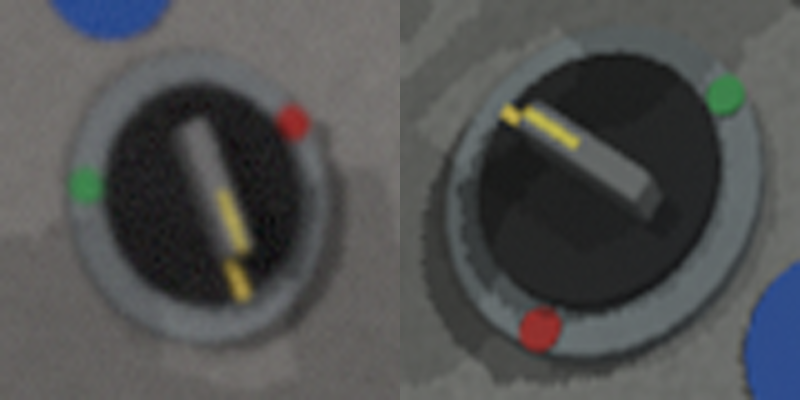

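The dial crop shows green on the +y side and red on the -y side. The pointer is on the home side at about 199°, so both turns are clockwise (+twist).

Pot candidates: only the red-capped object at top (276,184) / scene (315,220). The red dot on the dial at (414,221) is just a mark, and the beaker at (299,140) has no cap. I'll move above the pot and check it in a close crop.

Call:
jog_arm:
  dp:
    - [0,0,0]
    - [0,0,0]
    - [0.032,-0.038,0]
    - [0.032,-0.038,0]
    - [0.032,-0.038,0]
    - [0.032,-0.038,0]
    - [0.032,-0.038,0]
    - [0.032,-0.038,0]
    - [0.032,-0.038,0]
    - [0.032,-0.038,0]
  twist: [10.6,10.6,0,0,0,0,0,0,0,0]
  jaw: 0.0918

```text
time: 1.85
tool_pos: [446.6, -184.7, 226.9]
tcp_rot: [3.141, -0.001, -0.001]
contact_force: [1.2, -0.6, 0.2]
grip_width: 91.7
finger_force: 0.0
```

Call:
jog_arm:
  dp:
    - [0.032,-0.038,0]
    - [0.032,-0.038,0]
    - [0.032,-0.038,0]
    - [0.032,-0.038,0]
    - [0.02,-0.038,0]
    - [0,-0.038,0]
    - [0,0,0]
    - [0,0,0]
  twist: [0,0,0,0,0,0,0,0]

```text
time: 2.85
tool_pos: [593.9, 41.5, 226.7]
tcp_rot: [3.141, 0.0, -0.001]
contact_force: [0.2, -0.4, -0.1]
grip_width: 92.0
finger_force: 0.0
```

```bash
cat >> h.py <<'E'
def tri(obs):
    A=[];b=[]
    for cam,u,v in obs:
        p=bot.camera_params(cam);R=np.array(p['R']);t=np.array(p['t'])
        d=R.T@np.array([(u-p['cx'])/p['fx'],(v-p['cy'])/p['fy'],1]);d/=np.linalg.norm(d);c=-R.T@t
        M=np.eye(3)-np.outer(d,d);A.append(M);b.append(M@c)
    return np.linalg.lstsq(np.vstack(A),np.hstack(b),rcond=None)[0]
E
python3 - <<'E'
from h import *
print("cap",np.round(tri([("top",275.2,183.3),("scene",315.2,220.4)])),np.round(ray("top",275.2,183.3,85)),np.round(ray("scene",315.2,220.4,80)))
o=bot.get_obs();print(o['time'],np.round(o['tool_pos'],1),np.round(o['tcp_rot'],3))
I=bot.capture("wrist");cv2.imwrite("pics/w1.png",I)
for l in("pot_center","nut0_center"):
    for d in bot.find_in("wrist",l):print(l,round(d['confidence'],2),np.round(d['bbox']))
for n,lo,hi,z in(("pocket",(105,60,20),(130,255,130),10),("red",(0,130,80),(8,255,255),85),("red",(170,130,80),(180,255,255),85),("nut",(10,70,80),(28,255,255),42)):
    for p,s,P in blobs("wrist",I,lo,hi,z,150): print(n,np.round(p),s,np.round(P))
E
```

```text
cap [638.  47.  80.] [636.  45.  85.] [640.  48.  80.]
2.85 [593.9  41.5 226.7] [ 3.141e+00  0.000e+00 -1.000e-03]
pot_center 0.86 [277. 148.  49.  56.]
pocket [136. 140.] 2012 [645. 211.  10.]
pocket [206. 142.] 2001 [643. 129.  10.]
pocket [345. 145.] 1974 [640. -36.  10.]
pocket [414. 146.] 1980 [ 638. -118.   10.]
red [274. 150.] 1952 [642.  46.  85.]
nut [267. 240.] 1282 [532.  56.  42.]
nut [341. 239.] 1494 [532. -31.  42.]
nut [134. 249.] 863 [520. 216.  42.]
nut [450. 302.] 736 [ 446. -174.   42.]
```

View pics/w1.png

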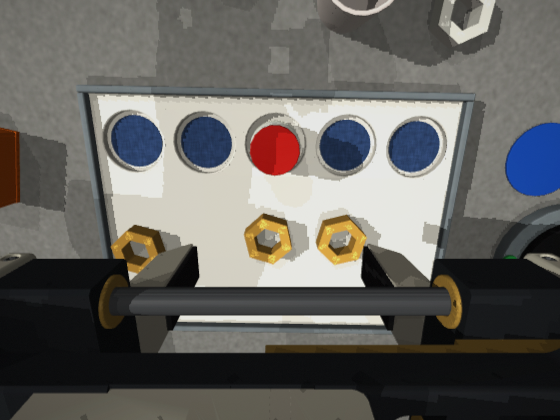

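The wrist picture confirms the pot: red cap at (274,150) in pocket 2, with other pockets empty and three brass nuts at (267,240), (341,239) and (134,249). Grasping it now.

Call:
jog_arm:
  dp:
    - [0.046,-0.005,0]
    - [0,0,0.04]
    - [0,0,0.045]
    - [0,0,0.045]
    - [0,0,0.035]
    - [0,0,0.02]
    - [0,0,0]
  twist: [0,0,0,0,0,0,0]

```text
time: 3.88
tool_pos: [638.8, 45.8, 40.0]
tcp_rot: [3.142, 0.004, -0.003]
contact_force: [0.0, 0.3, 0.6]
grip_width: 91.8
finger_force: 0.0
```

Call:
jog_arm:
  dp:
    - [0,0,0]
    - [0,0,0]
    - [0,0,0]
    - [0,0,0]
    - [0,0,0]
  twist: [0,0,0,0,0]
  jaw: 0.03

```text
time: 4.5
tool_pos: [640.1, 46.7, 42.1]
tcp_rot: [3.141, -0.001, -0.001]
contact_force: [0.1, 0.1, 2.8]
grip_width: 52.6
finger_force: 30.0
```

Call:
jog_arm:
  dp:
    - [0,0,-0.03]
    - [0,0,-0.04]
    - [-0.003,0.04,0]
    - [-0.003,0.047,0]
    - [-0.003,0.047,0]
    - [-0.003,0.047,0]
    - [-0.003,0.047,0]
    - [-0.003,0.047,0]
    - [-0.003,0.04,0]
    - [0,0.015,0]
  twist: [0,0,0,0,0,0,0,0,0,0]

```text
time: 5.75
tool_pos: [617.7, -285.6, 111.1]
tcp_rot: [-3.142, 0.001, -0.004]
contact_force: [0.7, 0.6, -1.1]
grip_width: 52.5
finger_force: 30.0
```

Run:
```python
from h import *
o=bot.get_obs();print(o['time'],np.round(o['tool_pos'],1),o['grip_width'])
for c in("wrist","top","scene"):
  I=bot.capture(c)
  for p,s,P in blobs(c,I,(105,150,100),(130,255,255),4,60): print(c,np.round(p),s,np.round(P))
  for l in ("coaster_top",):
    for d in bot.find_in(c,l):print(l,round(d['confidence'],2),np.round(d['bbox']),np.round(ray(c,*d['bbox'][:2],4)))
```

```text
5.75 [ 617.7 -285.6  111.1] 52.48238872618077
wrist [275. 188.] 4750 [ 636. -282.    4.]
coaster_top 0.69 [278. 193. 103.  79.] [ 632. -282.    4.]
scene [204. 318.] 772 [ 632. -285.    4.]
coaster_top 0.82 [203. 317.  43.  39.] [ 628. -284.    4.]
coaster_top 0.52 [286. 199.  23.  23.] [517.  69.   4.]
```

Call:
jog_arm:
  dp:
    - [0.001,-0.002,0.03]
    - [0,0,0.03]
    - [0,0,0.008]
    - [0,0,0.004]
    - [0,0,0.001]
    - [0,0,0]
  twist: [0,0,0,0,0,0]

```text
time: 6.8
tool_pos: [620.1, -281.5, 39.8]
tcp_rot: [3.141, -0.002, -0.001]
contact_force: [0.5, 0.2, -1.5]
grip_width: 53.1
finger_force: 30.0
```

Call:
jog_arm:
  dp:
    - [0,0,0.002]
    - [0,0,0.002]
    - [0,0,0]
    - [0,0,0]
  twist: [0,0,0,0]

```text
time: 7.3
tool_pos: [619.8, -281.4, 36.1]
tcp_rot: [3.141, -0.001, -0.001]
contact_force: [-3.0, 0.8, 5.2]
grip_width: 52.8
finger_force: 30.0
```

Call:
jog_arm:
  dp:
    - [0,0,0]
    - [0,0,0]
    - [0,0,0]
    - [0,0,0]
    - [0,0,-0.02]
    - [0,0,-0.04]
    - [0,0,-0.05]
    - [0,0,-0.05]
    - [-0.045,0,-0.02]
    - [-0.045,0,0]
  twist: [0,0,0,0,0,0,0,0,0,0]
  jaw: 0.0918

```text
time: 8.55
tool_pos: [529.6, -281.6, 218.5]
tcp_rot: [3.138, -0.005, -0.0]
contact_force: [-0.4, 0.0, -0.5]
grip_width: 91.8
finger_force: 0.0
```

Call:
jog_arm:
  dp:
    - [-0.05,0.017,0]
    - [-0.04,0.017,0]
    - [-0.03,0.015,0]
    - [0,0,0]
    - [0,0,0]
  twist: [0,0,0,0,0]

```text
time: 9.18
tool_pos: [410.1, -330.0, 215.8]
tcp_rot: [3.14, -0.002, -0.001]
contact_force: [1.3, -0.3, -0.0]
grip_width: 91.6
finger_force: 0.0
```

Run:
```python
from h import *
o=bot.get_obs();print(o['time'],np.round(o['tool_pos'],1),np.round(o['tcp_rot'],3))
I=bot.capture("wrist");cv2.imwrite("pics/w2.png",I)
for n,lo,hi,z in(("coaster",(105,150,100),(130,255,255),4),("red",(0,130,80),(8,255,255),18),("red",(170,130,80),(180,255,255),18),("green",(40,100,50),(85,255,255),18),("yellow",(22,100,90),(36,255,255),30)):
    for p,s,P in blobs("wrist",I,lo,hi,z,40): print(n,np.round(p),s,np.round(P))
```

```text
9.175 [ 410.1 -330.   215.8] [ 3.14e+00 -2.00e-03 -1.00e-03]
coaster [233.  14.] 1514 [ 591. -280.    4.]
red [336.  82.] 308 [ 524. -389.   18.]
green [211. 115.] 290 [ 491. -254.   18.]
yellow [288. 151.] 319 [ 452. -338.   30.]
```

View pics/w2.png

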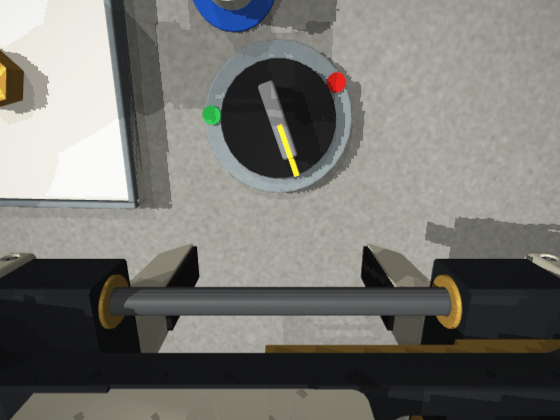

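Run:
```python
from h import *
I=cv2.imread("pics/w2.png")
c=np.array([485,-326.5]) # wrist-frame axis
m=cv2.inRange(cv2.cvtColor(I,cv2.COLOR_BGR2HSV),(22,100,90),(36,255,255))
ys,xs=np.nonzero(m);k=(abs(xs-288)<25)&(abs(ys-151)<40);xs,ys=xs[k],ys[k]
for lo,hi,z in((158+6,185,30),(120,152,60)):
    q=(ys>=lo)&(ys<=hi);P=np.array([ray("wrist",x,y,z) for x,y in zip(xs[q],ys[q])]);mu=P.mean(0);d=np.linalg.svd(P-mu)[2][0]
    print(z,q.sum(),mu.round(),np.degrees(np.arctan2(mu[1]-c[1],mu[0]-c[0])),np.degrees(np.arctan2(d[1],d[0])))
G=np.array([491,-254.]);R=np.array([524,-389.])
print([np.degrees(np.arctan2(*(v-c)[::-1])) for v in(G,R)],[np.linalg.norm(v-c) for v in(G,R)])
```

```text
30 85 [ 432. -345.   30.] -160.37808057577587 -158.08437759619378
60 162 [ 468. -333.   60.] -159.87697331210424 -160.8453811712424
[np.float64(85.26906137622076), np.float64(-58.03583677006628)] [np.float64(72.74785220197226), np.float64(73.66987172514962)]
```

Call:
jog_arm:
  dp:
    - [0.036,0,0.02]
    - [0.036,0,0.04]
    - [0,-0.001,0.04]
    - [0,0,0.04]
    - [0,0,0.025]
    - [0,0,0.014]
    - [0,0,0]
    - [0,0,0]
  twist: [0,0,-10,-10,0,0,0,0]
  jaw: 0.06

```text
time: 10.22
tool_pos: [482.3, -329.5, 36.9]
tcp_rot: [3.14, -0.001, 0.348]
contact_force: [0.6, -0.1, 0.1]
grip_width: 59.8
finger_force: 0.0
```

Call:
jog_arm:
  dp:
    - [0,0,0]
    - [0,0,0]
    - [0,0,0]
    - [0,0,0]
    - [0,0,0]
  twist: [0,0,0,0,0]
  jaw: 0.005

```text
time: 10.85
tool_pos: [481.5, -329.1, 35.8]
tcp_rot: [3.141, -0.0, 0.348]
contact_force: [-0.7, 0.5, 0.5]
grip_width: 16.0
finger_force: 30.0
```

Call:
jog_arm:
  dp:
    - [0,0,0]
    - [0,0,0]
    - [0,0,0]
    - [0,0,0]
    - [0,0,0]
    - [0,0,0]
    - [0,0,0]
    - [0,0,0]
    - [0,0,0]
    - [0,0,0]
  twist: [10,10,10,10,10,10,10,10,10,10]

```text
time: 12.1
tool_pos: [482.8, -326.7, 35.8]
tcp_rot: [-3.139, 0.003, -1.403]
contact_force: [7.6, 10.1, 0.9]
grip_width: 16.0
finger_force: 30.0
```

Call:
jog_arm:
  dp:
    - [0,0,0]
    - [0,0,0]
    - [0,0,0]
  twist: [10,5,0]

```text
time: 12.48
tool_pos: [483.3, -326.7, 35.7]
tcp_rot: [-3.139, 0.003, -1.66]
contact_force: [9.6, 9.3, 0.8]
grip_width: 15.7
finger_force: 30.0
```

Call:
jog_arm:
  dp:
    - [0,0,0]
    - [0,0,0]
    - [0,0,0]
    - [0,0,-0.03]
    - [0,0,-0.05]
    - [0,0,-0.05]
    - [0,0,-0.05]
    - [0,0.05,0]
    - [0,0,0]
  twist: [0,0,0,0,0,0,0,0,0]
  jaw: 0.06

```text
time: 13.6
tool_pos: [429.1, -324.2, 216.2]
tcp_rot: [3.14, 0.0, -1.661]
contact_force: [0.3, -0.1, 0.2]
grip_width: 60.1
finger_force: 0.0
```

```bash
cat >> h.py <<'E'
def dial(cam,I,name):
    out={}
    for n,lo,hi,z in(("R",(0,130,80),(8,255,255),18),("R",(172,130,80),(180,255,255),18),("G",(40,100,50),(85,255,255),18),("Y",(22,100,90),(36,255,255),30)):
        for p,s,P in blobs(cam,I,lo,hi,z,6,(385,580,-425,-235)): out.setdefault(n,[]).append((s,P)); print(n,np.round(p,1),s,np.round(P))
    u,v=proj(cam,(482,-329,25)).astype(int);r=110 if cam=="wrist" else 40
    A=I[max(0,v-r):v+r,max(0,u-r):u+r]
    return cv2.resize(A,(400,400),interpolation=cv2.INTER_CUBIC)
E
python3 - <<'E'
from h import *
o=bot.get_obs();print(o['time'],np.round(o['tool_pos'],1),np.round(o['tcp_rot'],3))
L=[]
for c in("wrist","scene"):
    I=bot.capture(c);print(c);L.append(dial(c,I,c))
cv2.imwrite("pics/d3.png",np.hstack(L))
E
```

```text
13.6 [ 429.1 -324.2  216.2] [ 3.14   0.    -1.661]
wrist
R [190.2 135.1] 277 [ 526. -390.   18.]
G [235.6 244.3] 185 [ 493. -254.   18.]
Y [229.5 218.9] 241 [ 493. -292.   30.]
scene
R [136.  310.4] 61 [ 521. -390.   18.]
G [177.7 263.7] 48 [ 488. -256.   18.]
Y [153.4 269.5] 39 [ 469. -308.   30.]
Y [168.4 267.1] 33 [ 487. -278.   30.]
```

View pics/d3.png

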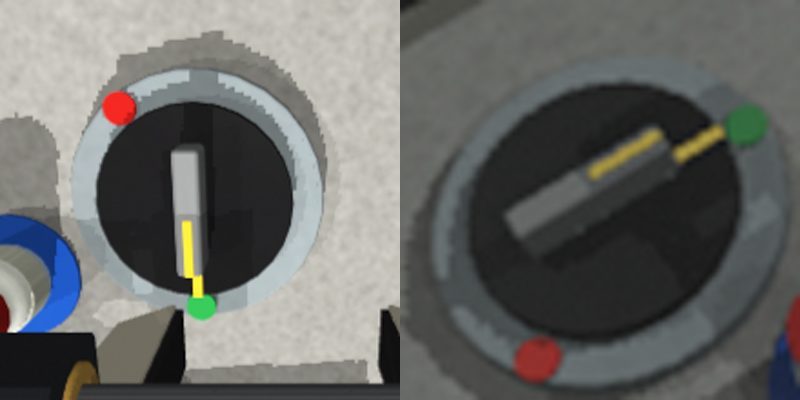

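The pointer is on green (crop: yellow line at (197,285) meets the green dot at (202,305)). The pot stands on the coaster. Next, the nuts.

Call:
jog_arm:
  dp:
    - [0,0,0]
    - [0,0,0]
    - [0,0,0]
    - [0,0,0]
    - [0,0,0]
    - [0,0,0]
    - [0,0,0]
    - [0,0,0]
    - [0,0,0]
    - [0,0,0]
  twist: [-10.5,-10.5,-10.5,-10.5,-10.5,-10.5,-10.5,-10.5,-10.5,-0.7]
  jaw: 0.03

```text
time: 14.95
tool_pos: [432.4, -324.8, 215.2]
tcp_rot: [-3.141, 0.0, 0.002]
contact_force: [0.7, 0.2, 0.7]
grip_width: 29.9
finger_force: 0.0
```

```bash
cat >> h.py <<'E'
def nuts(show=None):
    o=bot.get_obs();print(round(o['time'],2),np.round(o['tool_pos'],1),np.round(o['tcp_rot'],3))
    for c in("top","scene"):
        I=bot.capture(c)
        for n,lo,hi,z,a in(("nut",(10,70,80),(28,255,255),42,25),("pocket",(105,60,20),(130,255,130),10,40)):
            for p,s,P in blobs(c,I,lo,hi,z,a,(400,700,-190,270)): print(c,n,np.round(p,1),s,np.round(P))
    return I
E
python3 -c "
from h import *
nuts()"
```

```text
14.95 [ 432.4 -324.8  215.2] [-3.141e+00  0.000e+00  2.000e-03]
top nut [273.2 221. ] 177 [525.  54.  42.]
top nut [301.4 221.1] 184 [524. -35.  42.]
top nut [222.  226.5] 187 [511. 213.  42.]
top pocket [225.1 187.8] 209 [642. 209.  10.]
top pocket [250.2 188. ] 209 [640. 127.  10.]
top pocket [300.7 188.3] 206 [636. -36.  10.]
top pocket [325.8 188.3] 205 [ 635. -118.   10.]
scene nut [326.  161.7] 208 [515. 216.  42.]
scene nut [286.  198.5] 255 [531.  54.  42.]
scene nut [259.5 217.5] 270 [530. -34.  42.]
scene pocket [357.5 199.1] 298 [643. 212.  10.]
scene pocket [335.5 216.1] 330 [641. 129.  10.]
scene pocket [287.7 253.2] 388 [638. -35.  10.]
scene pocket [261.8 273.2] 428 [ 636. -117.   10.]
```

Call:
jog_arm:
  dp:
    - [0.006,-0.048,0]
    - [0.006,-0.048,0]
    - [0.006,-0.048,0]
    - [0.005,-0.048,0.02]
    - [0.005,-0.048,0.035]
    - [0.005,-0.05,0.04]
    - [0,0,0.045]
    - [0,0,0.03]
    - [0,0,0.018]
    - [0,0,0]
  twist: [0,0,0,0,0,0,0,0,0,0]

```text
time: 16.3
tool_pos: [463.3, -35.6, 27.7]
tcp_rot: [-3.141, 0.003, 0.0]
contact_force: [-0.7, -0.4, 0.2]
grip_width: 30.3
finger_force: 0.0
```

```bash
python3 -c "
from h import *
I=nuts()
I0=bot.capture('top')
for c,J in(('scene',I),('top',I0)):
  u,v=proj(c,(639,46,10)).astype(int);print(c,u,v,cv2.cvtColor(J,cv2.COLOR_BGR2HSV)[v-4:v+5:4,u-4:u+5:4].reshape(-1,3).tolist())
cv2.imwrite('pics/s4.png',cv2.resize(I[120:300,180:400],(733,600)))"
```

```text
16.3 [463.3 -35.6  27.7] [-3.141e+00  3.000e-03  0.000e+00]
top nut [272.1 219.4] 135 [531.  57.  42.]
top nut [222.1 226.6] 193 [511. 213.  42.]
top pocket [225.1 187.7] 210 [642. 209.  10.]
top pocket [250.2 188. ] 211 [640. 128.  10.]
top pocket [300.6 188.2] 205 [636. -36.  10.]
top pocket [325.9 188.3] 210 [ 635. -119.   10.]
scene nut [326. 162.] 217 [515. 215.  42.]
scene nut [286.  198.4] 254 [531.  54.  42.]
scene nut [259.5 217.5] 270 [530. -34.  42.]
scene pocket [357.5 199.1] 297 [643. 212.  10.]
scene pocket [335.5 216.1] 331 [642. 130.  10.]
scene pocket [287.7 253.3] 382 [638. -35.  10.]
scene pocket [261.7 273.3] 428 [ 636. -117.   10.]
scene 311 234 [[33, 13, 173], [30, 13, 173], [30, 13, 172], [33, 13, 172], [30, 13, 172], [30, 13, 172], [33, 13, 172], [33, 13, 173], [30, 13, 172]]
top 275 187 [[16, 18, 184], [16, 18, 186], [18, 17, 184], [14, 18, 183], [17, 20, 183], [15, 19, 185], [18, 21, 184], [16, 21, 184], [15, 20, 182]]
```

View pics/s4.png

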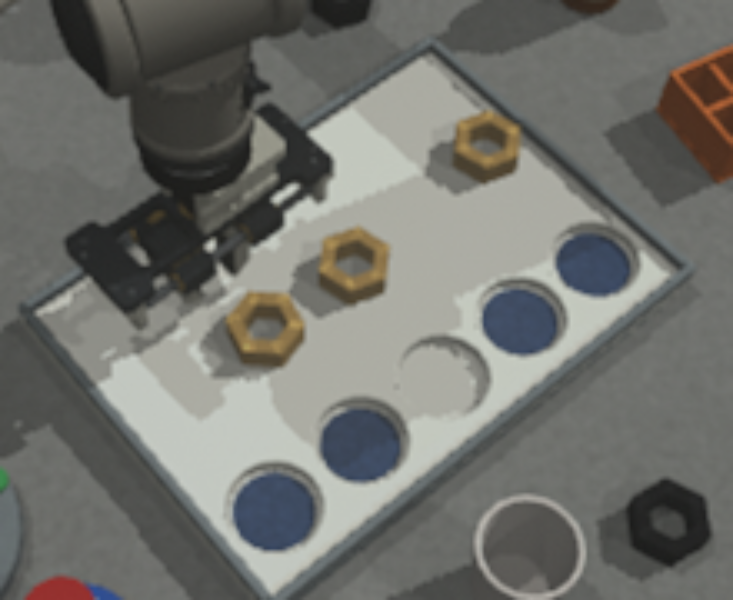

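Pocket 2 has a plain white floor but is clearly recessed and empty (crop (440,375)). The scene shows nothing else out of place. Pushing the first nut straight along +x into pocket 1.

Call:
jog_arm:
  dp:
    - [0.01,0,0]
    - [0.012,0,0]
    - [0.012,0,0]
    - [0.012,0,0]
    - [0.012,0,0]
    - [0.012,0,0]
    - [0.012,0,0]
    - [0.012,0,0]
    - [0.01,0,0]
    - [0,0,0]
  twist: [0,0,0,0,0,0,0,0,0,0]

```text
time: 17.7
tool_pos: [568.8, -35.8, 28.8]
tcp_rot: [3.141, -0.001, 0.002]
contact_force: [-0.2, -0.2, 0.4]
grip_width: 30.2
finger_force: 0.0
```

```bash
python3 -c "
from h import *
I=nuts()"
```

```text
17.7 [568.8 -35.8  28.8] [ 3.141e+00 -1.000e-03  2.000e-03]
top nut [268.1 220.6] 73 [527.  69.  42.]
top nut [222.1 226.7] 195 [510. 213.  42.]
top pocket [224.9 187.8] 209 [642. 210.  10.]
top pocket [250.1 188. ] 212 [640. 128.  10.]
scene nut [326.1 161.9] 213 [515. 215.  42.]
scene nut [279.7 238.7] 284 [607. -35.  42.]
scene pocket [357.5 199. ] 296 [643. 212.  10.]
scene pocket [335.5 216.1] 329 [641. 129.  10.]
scene pocket [288.8 254.8] 305 [643. -36.  10.]
scene pocket [261.7 273.2] 429 [ 636. -117.   10.]
```

Call:
jog_arm:
  dp:
    - [0.008,0,0]
    - [0.01,0,0]
    - [0.008,0,0]
    - [0.005,0,0]
    - [0,0,0]
    - [0,0,0]
  twist: [0,0,0,0,0,0]

```text
time: 18.55
tool_pos: [598.7, -35.6, 28.7]
tcp_rot: [3.142, 0.0, 0.002]
contact_force: [0.4, -0.5, -0.9]
grip_width: 29.6
finger_force: 0.0
```

```bash
python3 -c "
from h import *
I=nuts()
cv2.imwrite('pics/s5.png',cv2.resize(I[180:300,220:360],(700,600)))"
```

```text
18.55 [598.7 -35.6  28.7] [3.142e+00 0.000e+00 2.000e-03]
top nut [268.  220.8] 70 [526.  70.  42.]
top nut [222.2 226.6] 194 [511. 212.  42.]
top pocket [225.  187.8] 207 [642. 209.  10.]
top pocket [250.2 188. ] 210 [640. 128.  10.]
scene nut [328.7 162.1] 152 [520. 220.  42.]
scene nut [287.8 248.3] 274 [639. -37.  42.]
scene pocket [357.4 199.1] 294 [643. 211.  10.]
scene pocket [335.5 216.1] 330 [641. 129.  10.]
scene pocket [291.8 259.6] 65 [657. -39.  10.]
scene pocket [261.7 273.2] 427 [ 636. -117.   10.]
```

View pics/s5.png

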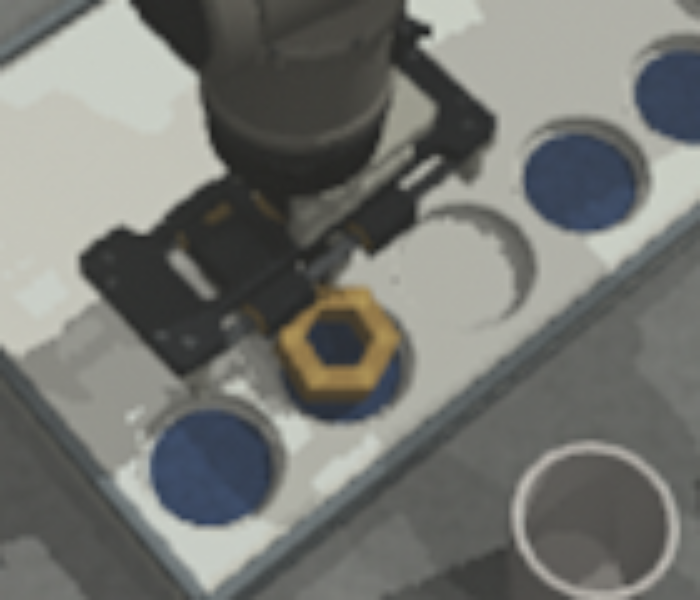

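Nut is over pocket 1 (crop (340,345)), not obviously seated yet; push a bit more, then back off and check.

Call:
jog_arm:
  dp:
    - [0.004,0,0]
    - [0.003,0,0]
    - [0,0,0]
    - [0,0,0]
    - [-0.03,0,0]
    - [-0.05,0,0]
    - [-0.05,0,0]
    - [0,0,0]
  twist: [0,0,0,0,0,0,0,0]

```text
time: 19.65
tool_pos: [471.6, -35.2, 28.5]
tcp_rot: [-3.141, 0.005, 0.002]
contact_force: [0.9, -0.2, 0.9]
grip_width: 30.2
finger_force: 0.0
```

```bash
python3 -c "
from h import *
I=nuts()
for z in(32,42):print(z,ray('scene',287.8,248.3,z).round())
cv2.imwrite('pics/s6.png',cv2.resize(I[180:300,220:360],(700,600)))"
```

```text
19.65 [471.6 -35.2  28.5] [-3.141e+00  5.000e-03  2.000e-03]
top nut [300.7 187.4] 200 [632. -35.  42.]
top nut [271.1 218.9] 114 [532.  60.  42.]
top nut [222.  226.6] 193 [511. 213.  42.]
top pocket [225.  187.8] 210 [642. 209.  10.]
top pocket [250.2 188. ] 212 [640. 128.  10.]
top pocket [325.9 188.3] 210 [ 635. -119.   10.]
scene nut [326.1 162. ] 212 [515. 215.  42.]
scene nut [286.  198.6] 256 [532.  54.  42.]
scene nut [288.2 249.9] 315 [643. -39.  42.]
scene pocket [357.5 199.1] 297 [643. 212.  10.]
scene pocket [335.5 216.1] 331 [642. 130.  10.]
scene pocket [261.7 273.3] 429 [ 636. -117.   10.]
32 [636. -34.  32.]
42 [639. -37.  42.]
```

View pics/s6.png

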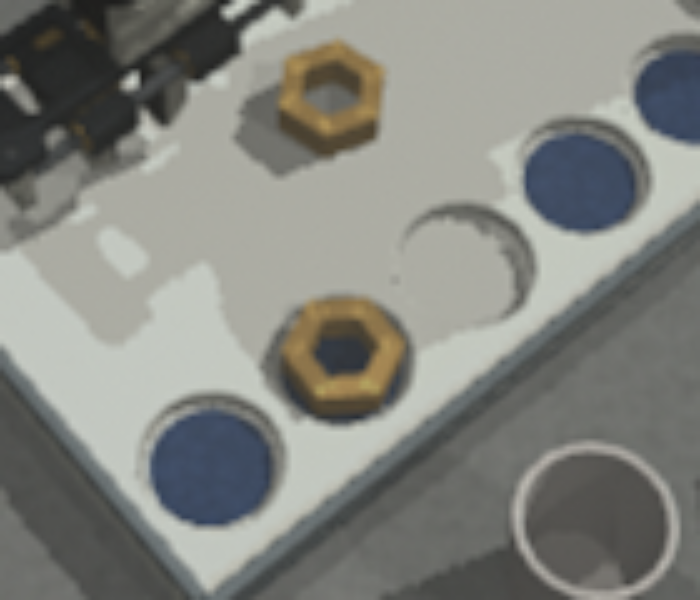

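Call:
jog_arm:
  dp:
    - [-0.005,-0.047,0]
    - [0,-0.047,0]
    - [0,0,0]
    - [0.01,0,0]
    - [0.012,0,0]
    - [0.012,0,0]
    - [0.012,0,0]
    - [0.012,0,0]
    - [0.012,0,0]
    - [0.012,0,0]
  twist: [0,0,4.2,0,0,0,0,0,0,0]

```text
time: 21.0
tool_pos: [553.2, 52.2, 28.7]
tcp_rot: [3.141, 0.0, -0.071]
contact_force: [-0.4, -0.3, 0.7]
grip_width: 30.0
finger_force: 0.6
```

Call:
jog_arm:
  dp:
    - [0.012,0,0]
    - [0.008,0,0]
    - [0,0,0]
  twist: [0,0,0]

```text
time: 21.38
tool_pos: [573.2, 50.8, 28.7]
tcp_rot: [3.142, -0.001, -0.071]
contact_force: [-0.4, -0.1, 0.8]
grip_width: 29.7
finger_force: 0.0
```

```bash
python3 -c "
from h import *
I=nuts()"
```

```text
21.38 [573.2  50.8  28.7] [ 3.142e+00 -1.000e-03 -7.100e-02]
top nut [305.5 185.1] 77 [639. -50.  42.]
top nut [222.  226.5] 192 [511. 213.  42.]
top pocket [225.1 187.7] 209 [642. 209.  10.]
top pocket [325.9 188.4] 208 [ 634. -119.   10.]
scene nut [330.4 160.6] 110 [520. 227.  42.]
scene nut [304.4 220.5] 242 [609.  45.  42.]
scene nut [288.2 250. ] 316 [643. -39.  42.]
scene pocket [357.5 199. ] 301 [643. 212.  10.]
scene pocket [335.5 216.1] 330 [641. 129.  10.]
scene pocket [261.7 273.3] 429 [ 636. -117.   10.]
```

Call:
jog_arm:
  dp:
    - [0.01,0,0]
    - [0.01,0,0]
    - [0.008,0,0]
    - [0.006,0,0]
    - [0,0,0]
    - [0,0,0]
    - [-0.03,0,0]
    - [-0.05,0,0]
    - [-0.055,0,0]
    - [0,0,0]
  twist: [0,0,0,0,0,0,0,0,0,0]

```text
time: 22.72
tool_pos: [466.0, 58.6, 28.3]
tcp_rot: [3.141, 0.007, -0.07]
contact_force: [0.6, 0.9, 0.5]
grip_width: 30.2
finger_force: 0.0
```

```bash
python3 -c "
from h import *
I=nuts()
cv2.imwrite('pics/s7.png',cv2.resize(I[140:300,220:400],(675,600)))"
```

```text
22.73 [466.   58.6  28.3] [ 3.141  0.007 -0.07 ]
top nut [275.5 187.4] 185 [633.  45.  42.]
top nut [300.8 187.4] 200 [632. -36.  42.]
top nut [222.  226.6] 196 [511. 213.  42.]
top pocket [225.1 187.9] 211 [642. 209.  10.]
top pocket [250.1 188. ] 209 [640. 128.  10.]
top pocket [325.9 188.3] 209 [ 635. -119.   10.]
scene nut [326.  161.7] 205 [515. 216.  42.]
scene nut [312.4 231.3] 303 [644.  39.  42.]
scene nut [288.2 250. ] 320 [643. -39.  42.]
scene pocket [357.5 199. ] 299 [643. 212.  10.]
scene pocket [335.5 216.2] 323 [642. 129.  10.]
scene pocket [261.7 273.3] 427 [ 636. -117.   10.]
```

View pics/s7.png

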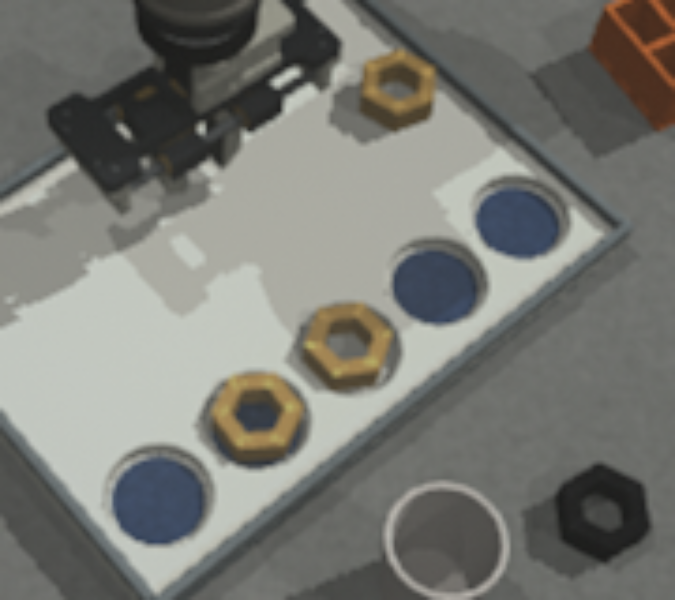

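Both nuts are seated in pockets 1 and 2 (crop (257,417), (350,345)). Next is the third nut, into pocket 4. I'll use a narrower jaw opening to clear the rim.

Call:
jog_arm:
  dp:
    - [-0.01,0,0]
    - [-0.01,-0.04,0]
    - [0,-0.04,0]
    - [0,-0.04,0]
    - [0,-0.037,0]
    - [0,0,0]
    - [0,0,0]
  twist: [-2.6,0,0,0,0,0,0]
  jaw: 0.02

```text
time: 23.7
tool_pos: [456.5, 215.8, 28.7]
tcp_rot: [3.141, -0.001, -0.025]
contact_force: [-0.3, 0.4, -0.7]
grip_width: 20.1
finger_force: 0.0
```

```bash
python3 -c "
from h import *
I=nuts()"
```

```text
23.7 [456.5 215.8  28.7] [ 3.141e+00 -1.000e-03 -2.500e-02]
top nut [275.5 187.4] 183 [633.  45.  42.]
top nut [300.8 187.4] 201 [632. -35.  42.]
top pocket [225.2 187.8] 208 [642. 209.  10.]
top pocket [250.2 188. ] 210 [640. 128.  10.]
top pocket [326.  188.3] 210 [ 635. -119.   10.]
scene nut [326.  161.7] 205 [515. 216.  42.]
scene nut [312.4 231.1] 296 [644.  40.  42.]
scene nut [288.2 250. ] 320 [643. -39.  42.]
scene pocket [357.5 199.1] 296 [643. 211.  10.]
scene pocket [335.5 216.1] 330 [642. 129.  10.]
scene pocket [261.7 273.3] 426 [ 636. -117.   10.]
```

Push from 456 to about 577, then check.

Call:
jog_arm:
  dp:
    - [0.012,0,0]
    - [0.012,0,0]
    - [0.012,0,0]
    - [0.012,0,0]
    - [0.012,0,0]
    - [0.012,0,0]
    - [0.012,0,0]
    - [0.012,0,0]
    - [0.012,0,0]
    - [0.01,0,0]
  twist: [0,0,0,0,0,0,0,0,0,0]

```text
time: 25.05
tool_pos: [574.5, 212.9, 28.7]
tcp_rot: [3.142, -0.0, -0.026]
contact_force: [-0.9, -0.1, 2.1]
grip_width: 20.4
finger_force: 1.0
```

```bash
python3 -c "
from h import *
I=nuts()"
```

```text
25.05 [574.5 212.9  28.7] [ 3.142 -0.    -0.026]
top nut [275.5 187.3] 183 [633.  45.  42.]
top nut [300.9 187.4] 199 [632. -36.  42.]
top pocket [251.1 187. ] 169 [643. 125.  10.]
top pocket [325.9 188.3] 208 [ 635. -118.   10.]
scene nut [351.6 185.2] 210 [613. 212.  42.]
scene nut [312.2 231.3] 306 [644.  39.  42.]
scene nut [288.2 250. ] 318 [643. -39.  42.]
scene pocket [358.9 200.8] 218 [649. 210.  10.]
scene pocket [335.4 216.2] 327 [641. 129.  10.]
scene pocket [261.7 273.3] 426 [ 636. -117.   10.]
```

Call:
jog_arm:
  dp:
    - [0.01,0,0]
    - [0.01,0,0]
    - [0.008,0,0]
    - [0.006,0,0]
    - [0,0,0]
    - [0,0,0]
    - [-0.03,0,0]
    - [-0.05,0,0]
    - [-0.05,0,-0.03]
    - [0,0,-0.05]
  twist: [0,0,0,0,0,0,0,0,0,0]

```text
time: 26.4
tool_pos: [471.2, 214.6, 107.2]
tcp_rot: [3.139, 0.01, -0.024]
contact_force: [2.2, 1.6, 0.4]
grip_width: 19.9
finger_force: 0.0
```

```bash
python3 -c "
from h import *
I=nuts()
cv2.imwrite('pics/s8.png',cv2.resize(I[130:330,100:400],(800,533)))"
```

```text
26.4 [471.2 214.6 107.2] [ 3.139  0.01  -0.024]
top nut [223.9 187.1] 195 [637. 208.  42.]
top nut [275.4 187.4] 183 [633.  45.  42.]
top nut [300.8 187.3] 201 [632. -36.  42.]
top pocket [250.2 188. ] 209 [640. 127.  10.]
top pocket [325.8 188.3] 210 [ 635. -118.   10.]
scene nut [359.1 194.9] 226 [647. 205.  42.]
scene nut [312.4 231. ] 293 [644.  40.  42.]
scene nut [288.2 250. ] 317 [643. -39.  42.]
scene pocket [335.5 216.1] 329 [642. 129.  10.]
scene pocket [261.7 273.3] 427 [ 636. -117.   10.]
```

View pics/s8.png

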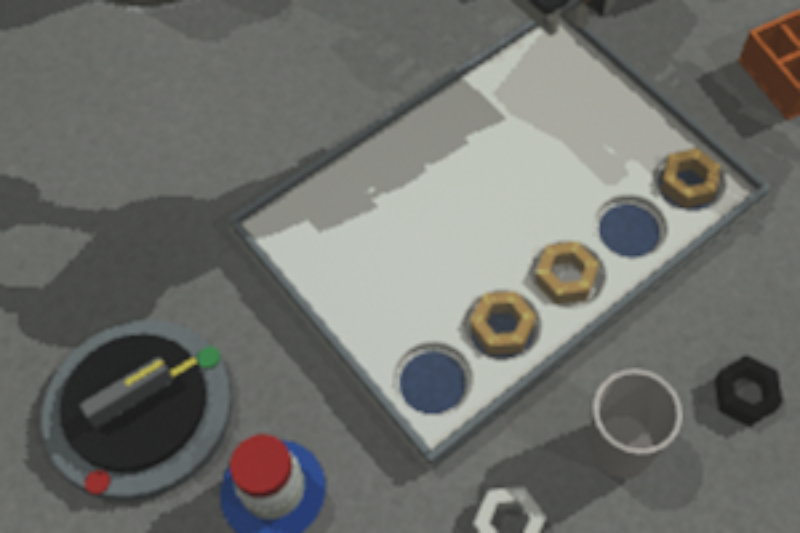

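All three nuts are seated in pockets 1, 2 and 4 (crop (503,322), (568,272), (690,177)). The pot is on the coaster and the selector is at green. Next, turn the selector on to red.

Call:
jog_arm:
  dp:
    - [0,0,-0.045]
    - [0,0.02,-0.045]
    - [0.002,0.045,0]
    - [0.002,0.05,0]
    - [0.002,0.05,0]
    - [0.002,0.05,0]
    - [0.002,0.05,0]
    - [0.002,0.05,0]
    - [0.002,0.05,0]
    - [0.002,0.05,0]
  twist: [0,0,0,0,0,0,0,0,0,0]
  jaw: 0.06

```text
time: 27.75
tool_pos: [483.0, -201.7, 198.7]
tcp_rot: [3.141, -0.001, -0.026]
contact_force: [0.8, -0.4, -0.3]
grip_width: 60.1
finger_force: 0.0
```

Call:
jog_arm:
  dp:
    - [0.004,0.05,0]
    - [0.003,0.045,0]
    - [0.002,0.032,0]
    - [0,0,0]
    - [0,0,0]
    - [0,0,0]
    - [0,0,0]
    - [0,0,0]
    - [0,0,0]
    - [0,0,0]
  twist: [0,0,0,-9.6,-9.6,-9.6,-9.6,-9.6,-9.6,-9.6]

```text
time: 29.0
tool_pos: [488.9, -327.2, 198.5]
tcp_rot: [3.141, 0.0, 1.153]
contact_force: [-0.8, -0.8, 0.6]
grip_width: 60.4
finger_force: 0.0
```

Call:
jog_arm:
  dp:
    - [0,0,0]
    - [0,0,0]
    - [0,0,0]
  twist: [-9.6,-9.6,0]

```text
time: 29.38
tool_pos: [488.8, -327.2, 198.6]
tcp_rot: [3.142, 0.0, 1.481]
contact_force: [-0.5, 0.5, -0.5]
grip_width: 60.1
finger_force: 0.0
```

Call:
jog_arm:
  dp:
    - [0,-0.006,0.035]
    - [0,0,0.045]
    - [0,0,0.04]
    - [0,0,0.025]
    - [0,0,0.015]
    - [0,0,0.002]
    - [0,0,0]
  twist: [0,0,0,0,0,0,0]

```text
time: 30.25
tool_pos: [483.4, -327.0, 37.7]
tcp_rot: [3.14, 0.001, 1.482]
contact_force: [1.1, -0.4, 0.2]
grip_width: 60.2
finger_force: 0.0
```

Call:
jog_arm:
  dp:
    - [0,0,0]
    - [0,0,0]
    - [0,0,0]
    - [0,0,0]
    - [0,0,0]
  twist: [0,0,0,0,0]
  jaw: 0.005

```text
time: 30.88
tool_pos: [483.4, -326.6, 36.8]
tcp_rot: [3.14, 0.0, 1.482]
contact_force: [-1.5, 0.2, -0.0]
grip_width: 16.0
finger_force: 30.0
```

Call:
jog_arm:
  dp:
    - [0,0,0]
    - [0,0,0]
    - [0,0,0]
    - [0,0,0]
    - [0,0,0]
    - [0,0,0]
    - [0,0,0]
    - [0,0,0]
    - [0,0,0]
    - [0,0,0]
  twist: [10,10,10,10,10,10,10,10,10,10]

```text
time: 32.12
tool_pos: [485.0, -329.0, 36.9]
tcp_rot: [3.138, -0.006, -0.269]
contact_force: [7.3, -8.9, -7.7]
grip_width: 15.5
finger_force: 30.0
```

Call:
jog_arm:
  dp:
    - [0,0,0]
    - [0,0,0]
    - [0,0,0]
    - [0,0,0]
    - [0,0,0]
    - [0,0,0]
  twist: [10,10,10,10,2,0]

```text
time: 32.88
tool_pos: [484.2, -330.0, 36.9]
tcp_rot: [3.142, -0.007, -0.997]
contact_force: [4.5, -12.5, -8.6]
grip_width: 15.9
finger_force: 30.0
```

Call:
jog_arm:
  dp:
    - [0,0,0]
    - [0,0,0]
    - [0,0,0]
    - [0,0,-0.03]
    - [0,0,-0.05]
    - [0,0,-0.05]
    - [0,0,-0.05]
    - [-0.027,0.042,0]
    - [-0.027,0.042,0]
    - [0,0,0]
  twist: [0,0,0,0,0,0,0,0,0,0]
  jaw: 0.06

```text
time: 34.12
tool_pos: [380.5, -326.3, 217.2]
tcp_rot: [3.141, 0.001, -0.998]
contact_force: [-0.1, 0.5, 0.9]
grip_width: 60.2
finger_force: 0.0
```

Run:
```python
from h import *
I=nuts();L=[dial("scene",I,"")];print("wrist")
W=bot.capture("wrist");L.append(dial("wrist",W,""));cv2.imwrite("pics/d9.png",np.hstack(L))
print("pot",[(p.round(),P.round()) for p,s,P in blobs("scene",I,(0,130,80),(8,255,255),79,80)])
```

```text
34.12 [ 380.5 -326.3  217.2] [ 3.141e+00  1.000e-03 -9.980e-01]
top nut [225.8 187.7] 195 [635. 202.  42.]
top nut [275.4 187.5] 181 [633.  45.  42.]
top nut [300.8 187.3] 199 [632. -35.  42.]
top pocket [250.2 188. ] 209 [640. 127.  10.]
top pocket [325.9 188.3] 210 [ 635. -119.   10.]
scene nut [357.  195.5] 230 [645. 199.  42.]
scene nut [312.4 230.5] 273 [643.  41.  42.]
scene nut [288.2 249.7] 304 [642. -39.  42.]
scene pocket [335.5 216.1] 329 [641. 129.  10.]
scene pocket [261.7 273.3] 429 [ 636. -117.   10.]
R [136.  310.5] 60 [ 522. -390.   18.]
G [177.6 263.8] 49 [ 488. -256.   18.]
Y [141.7 282.4] 35 [ 479. -345.   30.]
Y [139.2 299.6] 34 [ 510. -371.   30.]
wrist
R [200.9  65.5] 316 [ 524. -389.   18.]
G [170.3 187.3] 235 [ 491. -254.   18.]
Y [199.7  87.6] 174 [ 512. -370.   30.]
Y [194.3 118.1] 223 [ 502. -340.   30.]
pot [(array([197., 304.]), array([ 621., -282.,   79.]))]
```

View pics/d9.png

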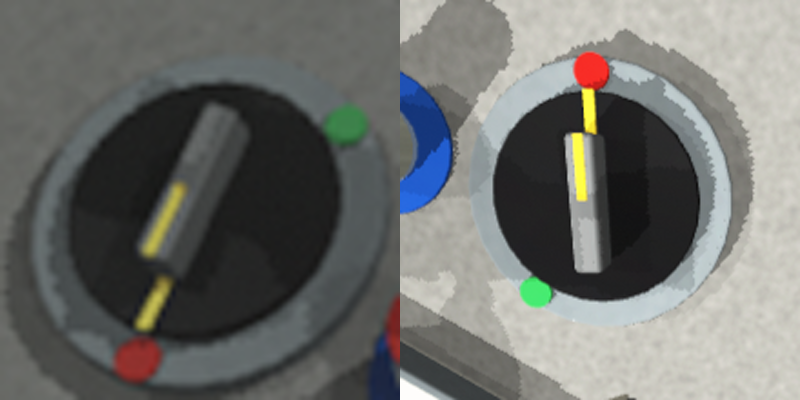

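The pointer is at red. Nut in pocket 4 moved about 6 mm, so I'll check that it is still flat.

Run:
```python
from h import *
I=nuts();T=bot.capture("top")
print(np.round(ray("top",225.8,187.7,32)),np.round(ray("scene",357,195.5,32)))
cv2.imwrite("pics/n10.png",np.hstack([cv2.resize(I[165:265,275:375],(400,400),interpolation=cv2.INTER_CUBIC),cv2.resize(T[165:210,205:250],(400,400),interpolation=cv2.INTER_CUBIC)]))
```

```text
34.27 [ 383.7 -327.1  217.1] [-3.141e+00 -1.000e-03 -9.960e-01]
top nut [225.8 187.8] 199 [634. 202.  42.]
top nut [275.5 187.4] 182 [633.  45.  42.]
top nut [300.8 187.3] 198 [632. -35.  42.]
top pocket [250.3 188.1] 210 [640. 127.  10.]
top pocket [325.8 188.3] 211 [ 635. -118.   10.]
scene nut [357.  195.5] 229 [645. 199.  42.]
scene nut [312.4 230.5] 271 [643.  41.  42.]
scene nut [288.2 249.7] 304 [642. -39.  42.]
scene pocket [335.5 216.1] 328 [641. 129.  10.]
scene pocket [261.7 273.3] 426 [ 636. -117.   10.]
[637. 204.  32.] [642. 205.  32.]
```

View pics/n10.png

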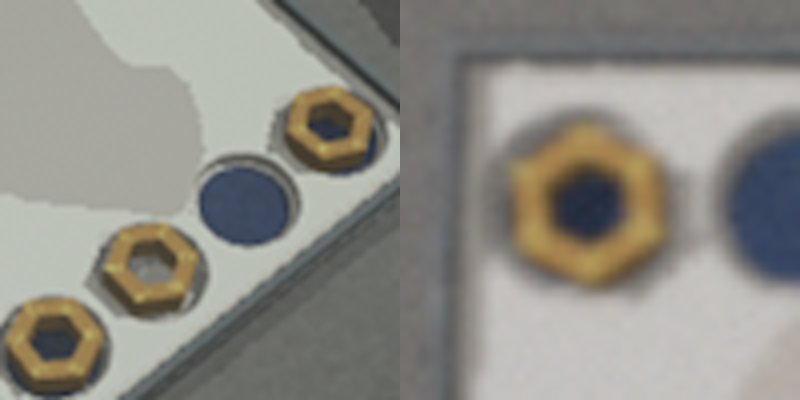

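Run:
```python
from h import *
# hole/ring centre by masks: triangulated height compared across nuts, and offset pocket-centre
for n,t,s in(("p4 now",(225.8,187.75),(357,195.5)),("p4 before",(223.9,187.1),(359.1,194.9)),("p2",(275.45,187.45),(312.4,230.6)),("p1",(300.8,187.3),(288.2,249.8)),("ondeck",(222,226.6),(326,161.8)),("ondeck",(273.2,221),(286,198.5))):
    print(n,np.round(tri([("top",*t),("scene",*s)]),1))
# hole centre: dark-blue-inside nut via fill
for c in("top","scene"):
    I=bot.capture(c);h=cv2.inRange(cv2.cvtColor(I,cv2.COLOR_BGR2HSV),(10,70,80),(28,255,255))
    cs,hi=cv2.findContours(h,cv2.RETR_CCOMP,cv2.CHAIN_APPROX_NONE)
    for k,q in enumerate(cs):
        A=cv2.contourArea(q)
        if hi[0][k][3]<0 and A>80:
            m=cv2.moments(q);u,v=m['m10']/m['m00'],m['m01']/m['m00'];P=ray(c,u,v,32)
            if 600<P[0]<680 and -150<P[1]<250: print(c,round(u,1),round(v,1),A,cv2.fitEllipse(q)[1],cv2.boundingRect(q),P.round(1))
```

```text
p4 now [639.2 205.8  28.2]
p4 before [641.5 211.8  27.7]
p2 [637.3  46.2  26.4]
p1 [636.5 -34.9  26.2]
ondeck [512.4 215.2  39.1]
ondeck [527.5  55.1  35.5]
top 275.6 187.4 214.5 (16.102649688720703, 17.22709846496582) (268, 179, 17, 18) [635.3  44.7  32. ]
top 225.8 187.7 221.5 (16.44729232788086, 17.363332748413086) (217, 179, 18, 18) [637.  203.7  32. ]
top 300.8 187.3 223.5 (16.836347579956055, 17.251401901245117) (293, 178, 17, 19) [634.1 -36.   32. ]
scene 288.2 249.6 362.0 (20.560880661010742, 23.071128845214844) (276, 240, 25, 22) [638.9 -35.1  32. ]
scene 312.4 230.5 334.0 (19.473718643188477, 22.16008949279785) (301, 221, 24, 20) [639.5  45.3  32. ]
scene 357.1 195.4 276.5 (17.041200637817383, 20.882511138916016) (346, 187, 22, 18) [641.4 205.7  32. ]
```

The height is unchanged (28.2 against 27.7 mm before, and about 37 mm on the deck), so that nut is still flat in pocket 4. Handing in.

```bash
python3 -c "
from plant import bot
print(bot.close_job())"
```

```text
the job is handed in; nothing more can be done
None
```

I handed the job in at about 34 s of the allowed 192 s: the pot stands upright on the blue coaster, all three brass nuts lie flat in pockets 1, 2 and 4, and the selector went clockwise to green, then on to red; the nut in pocket 4 shifted about 6 mm but stayed flat.

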